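# Take the handheld radio from its charger and hold it up to be read

### The job

Draw the taller handheld radio (the one with the keypad and the long aerial) out of its charging cradle, turn it so that it lies level with its display facing straight up, and hold it still over the middle of the open logbook, about 20 cm above the page, so that the reading can be copied down. Finish while still holding it there, not putting it down, and leave the shorter radio, the mug, the screwdriver and the adapter box undisturbed.

Things in the scene. Friction and masses are not known exactly. Their poses are not given: they have to be found in the camera images.
- radio: The taller handheld radio, black, about 240 g, with 12 pale keys. Case 110 x 54 x 32 mm; on its top end an aerial (12 mm thick, 120 mm long) and a knob (17 mm thick, 12 mm long). Origin: centre of the case. x: along its length to the aerial; y: across its width; z: out of the front with keypad and display. It starts in cradle, x leaning back 45 degrees from vertical, front obliquely up.
- radio_grip (a point): Point inside the taller radio's case, 6 mm from its origin towards the aerial, about its balance point; same axes. The flat sides here are 54 mm apart and free to grip (the pocket's rim is 31 mm below along the radio's length; nothing stands beside it above that).
- cradle: Fixed dark grey charging cradle of the taller radio, foot 126 x 76 mm. Origin: on the table, 75 mm straight below the seated radio's origin (14 mm from the foot's middle, along x); x: the way the radio's top leans; z up. The pocket encloses the lowest 30 mm of the radio with 3 mm play at sides and front; a backrest 40 mm wide reaches 25 mm past the radio's origin. The radio is loose: draw it out along its own length.
- spare_cradle: An identical fixed cradle, holding the shorter radio; same origin and axes.
- spare_radio: The shorter handheld radio, black, no keypad (grille instead), case 86 x 54 x 32 mm with a 35 mm stub aerial. Origin at the centre of the case, axes as for the taller radio. It stands in spare_cradle and stays there.
- logbook: The open logbook, lying fixed on the table: 150 mm (its x) by 168 mm (its y, across both pages), 8 mm thick. Origin: its middle, on the table; z up.
- mug: White mug, 80 mm across, 92 mm tall, loose on the table. Origin: centre of its underside.
- screwdriver: Screwdriver with an amber handle, 190 mm long, lying loose on the table. Origin near its middle, at the underside.
- adapter_box: Grey adapter box 60 x 90 x 35 mm with two brass sockets, loose on the table. Origin: centre of its underside.
Mind the look-alikes: they are no part of the job. What is shaped like the radio but yellow is not meant.

How it is judged:
By the outcome, as a careful person would: the job done as asked, in the order asked, and still so for the second after the job is handed in, while the arm keeps its last pose, push and grip.
It also fails if it takes over 48 s, if anything falls off the work surface, if the arm or the gripper's body presses on something with over 40 N, if the wrist force passes 120 N, or if a joint passes its speed limit or range.

### The arm

A 7-joint arm with a two-finger parallel gripper is mounted at the origin on the work surface. World frame = base frame: x ahead of the robot, y to its left, z up, the work surface at z = 0. Lengths are in mm, angles in degrees, forces in N, time in s.
With the tool pointing down it reaches from about 425 to 1025 mm from the base axis. Payload 3.6 kg.
Tool frame: the origin (TCP) lies midway between the tips of the shut fingers; the grasp point (between the pads) lies 19 mm behind it; z points along the fingers, y is the direction in which the jaws open and shut (so a half turn about z gives the same grasp; the last joint's range is limited). The gripper opens to 85 mm and grips with 20 to 120 N. Pads are 22 mm wide; open, the fingers measure 114 mm over their backs; the gripper's body (76 mm by 85 mm) begins 54 mm behind the grasp point. The pads swing forward as they close: fully open they stand 13 mm farther back than shut.
Start: joints at [-68.898, 33.873, 2.773, 92.16, -1.908, 54.013, -1.931], TCP at [323.027, 649.063, 231.302] pointing down, gripper open.
Joint ranges: [-153.93, 153.93], [-27.13, 128.08], [-72.61, 78.16], [10.71, 143.7], [-87.88, 267.88], [4.46, 118.87], [-176.78, 176.78]. Speed limits (degrees/s): [147.25, 147.25, 180, 180, 180, 180, 180].

### API

Orientations are given as [roll, pitch, yaw] about the fixed x, y, z axes, in that order (R = Rz(yaw) Ry(pitch) Rx(roll)).
In Python, from plant import ctrl gives the robot as it stands. The module is installed in compiled form; this text tells all that it offers.
- The arm moves only by the shell command python3 -m creep 'ROWS'. ROWS is JSON, a list of rows, each an object of numbers: "hand": the closure, from 0 (fully open) to 1 (shut); "x", "y", "z": the shift along the tool's x, y, z in mm; "ax", "ay", "az": the turn, a rotation vector about the tool's x, y, z in rad. In form: [{"hand": .., "x": .., "y": .., "z": .., "ax": .., "ay": .., "az": ..}, ...]. A call has 1 to 20 rows; each row shifts and turns the commanded pose from where the row before left it, along the tool's axes as they then stand; what a row does not reach is not made up. A row lasts 1/10 s, in which the tool goes at most 50 mm and 8.59 degrees, less where a joint would pass 70% of its speed; a pose out of reach is approached as far as the arm can. A call with a gripper value outside its range is refused whole. The fingers move at their own pace and stop on an object; the grip force is fixed at half the most. Time passes only in rows, so rows that do not move let the fingers close. It gives the time, the measured TCP pose, the force and the opening at its end, in the units of the state.
- ctrl.sense(): the state, without advancing time (a new reading comes with each control period).
- ctrl.snapshot(name): name is "scene" or "top" or "wrist"; returns a dict with "image" (420x560x3 uint8, red, green, blue), "mtx" (3x3 intrinsics, pixels), "pose" (4x4, takes a point from camera to world coordinates); the wrist camera has in their place "hand_eye" (4x4, takes a point from camera to tool coordinates, whose origin is the TCP and whose axes are the flange's). Camera axes: x right, y down, z forward; pixel columns grow to the right and rows downward; lengths in mm; the calibration is good to about 2 mm. A picture is of the moment at which its call begins: read the wrist's pose just before it. There is no depth.
- ctrl.hand_in(): hands the job in, once; it reports no verdict.
The state is a dict: "t": time; "q": joint angles; "joint_velocities": joint speeds; "joint_efforts": joint torques, N m; "position": TCP position; "ee_rot": TCP orientation; "contact_force": force on the tool from outside, world axes, zero at the start; "torque": the same for the moment, N m; "finger_gap": finger opening in mm.
Only numpy, scipy, OpenCV 4.12 (cv2) and the standard library are available. Lean on these libraries where they do the work, as an engineer would, in place of code of your own. Each camera call takes 0.05 s, during which the arm holds its last target.

## Working session

There is one attempt and no reset: what is moved stays moved. The work goes in short steps, Python scripts to look and compute and a shell command to move; the robot and the scene stay as the last step left them, time stands still between calls to the robot, and variables do not carry over. Pictures are saved under pics/ and viewed, and the job is handed in when it is done.

```bash
mkdir -p pics
cat > h.py <<'E'
import numpy as np, cv2
from plant import ctrl
from scipy.spatial.transform import Rotation as R
def snap(n,f):
    s=ctrl.sense(); d=ctrl.snapshot(n); cv2.imwrite('pics/'+f,d['image'][:,:,::-1])
    if n=='wrist':
        T=np.eye(4);T[:3,:3]=R.from_euler('xyz',s['ee_rot'],degrees=True).as_matrix();T[:3,3]=s['position']
        d['pose']=T@d['hand_eye']
    np.savez('pics/'+f+'.npz',mtx=d['mtx'],pose=d['pose'],image=d['image'])
    return d
def load(f): return np.load('pics/'+f+'.npz')
def ray(d,u,v):
    r=d['pose'][:3,:3]@np.linalg.inv(d['mtx'])@np.array([u,v,1.]); return d['pose'][:3,3],r/np.linalg.norm(r)
def plane(d,u,v,z):
    o,r=ray(d,u,v); return o+r*(z-o[2])/r[2]
def tri(l):
    A=0;b=0
    for d,u,v in l:
        o,r=ray(d,u,v);P=np.eye(3)-np.outer(r,r);A=A+P;b=b+P@o
    p=np.linalg.solve(A,b); res=[]
    for d,u,v in l: res.append(np.linalg.norm((proj(d,p)-[u,v])))
    return p,res
def proj(d,p):
    c=np.linalg.inv(d['pose'])@np.append(p,1); q=d['mtx']@c[:3]; return q[:2]/q[2]
E
python3 - <<'E'
from h import *
print(ctrl.sense())
for n in('scene','top','wrist'): d=snap(n,n+'0.png'); print(n,d['pose'].round(2).tolist(),d['mtx'].tolist())
E
```

```text
{'t': 0.0, 'q': array([-68.89908612,  33.92597763,   2.76822745,  92.23708699,
        -1.90809613,  54.01059557,  -1.93142257]), 'joint_velocities': array([-0.01673956,  0.02412478,  0.04747494,  0.03961431, -0.01204804,
       -0.04673379,  0.00261318]), 'joint_efforts': array([-1.08943841e-03, -5.48691452e+01,  1.54605813e+00, -1.98128825e+01,
        9.35125106e-03,  8.78008286e-03,  9.30098345e-07]), 'position': array([322.65313254, 648.32487647, 230.133724  ]), 'ee_rot': array([-1.79872695e+02,  7.59668116e-03,  1.53545178e+02]), 'contact_force': array([ 0.60273619, -0.07662126,  0.70014564]), 'torque': array([-0.01551615,  0.01456363,  0.0037679 ]), 'finger_gap': 85.45110242673424}
scene [[-0.38, 0.63, -0.68, 1064.59], [0.92, 0.25, -0.29, 249.28], [-0.02, -0.74, -0.67, 605.66], [0.0, 0.0, 0.0, 1.0]] [[407.5035806064431, 0.0, 278.24979258542726], [0.0, 407.5035806064431, 214.791670481005], [0.0, 0.0, 1.0]]
top [[-0.15, -0.97, 0.21, 336.28], [-0.99, 0.15, -0.03, 20.53], [-0.0, -0.21, -0.98, 1031.99], [0.0, 0.0, 0.0, 1.0]] [[509.2771993127162, 0.0, 282.9244672494489], [0.0, 509.2771993127162, 215.19165112071158], [0.0, 0.0, 1.0]]
wrist [[0.45, 0.85, 0.29, 249.95], [0.9, -0.42, -0.14, 683.81], [-0.0, 0.32, -0.95, 373.27], [0.0, 0.0, 0.0, 1.0]] [[293.87623742408795, 0.0, 279.3113146778098], [0.0, 293.87623742408795, 204.58048366044616], [0.0, 0.0, 1.0]]
```

View pics/scene0.png

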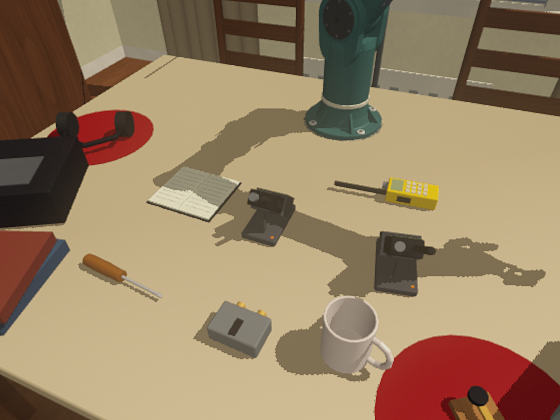

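View pics/top0.png

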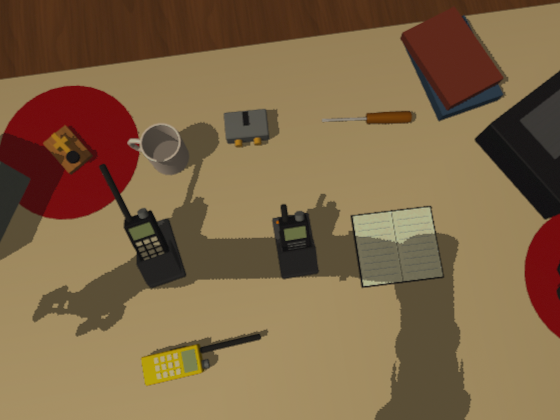

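View pics/wrist0.png

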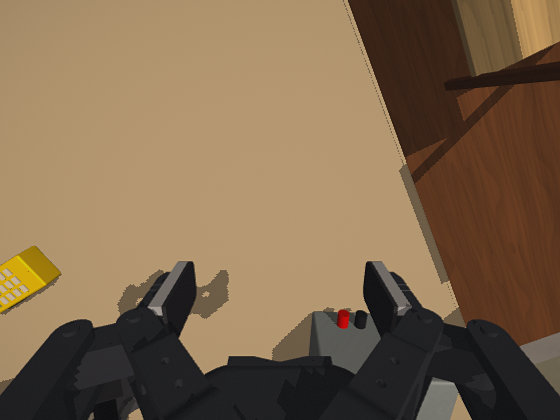

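The top view shows the taller radio with its keypad at about (148,240) and its aerial tip at (103,168). The shorter radio is at (296,240), the logbook at (397,247) and the yellow decoy at (172,365). Next I zoom in to measure.

Run:
```python
import cv2
a=cv2.imread('pics/top0.png'); cv2.imwrite('pics/topz.png',cv2.resize(a[150:300,80:240],None,fx=4.5,fy=4,interpolation=cv2.INTER_CUBIC)[:600])
a=cv2.imread('pics/scene0.png'); cv2.imwrite('pics/scz.png',cv2.resize(a[215:305,360:450],None,fx=6,fy=6,interpolation=cv2.INTER_CUBIC))
```

```text
(no output)
```

View pics/topz.png

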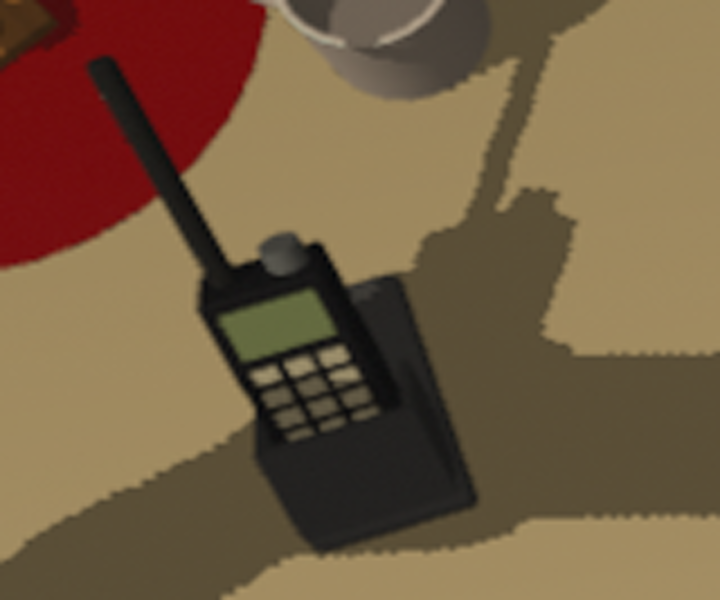

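View pics/scz.png

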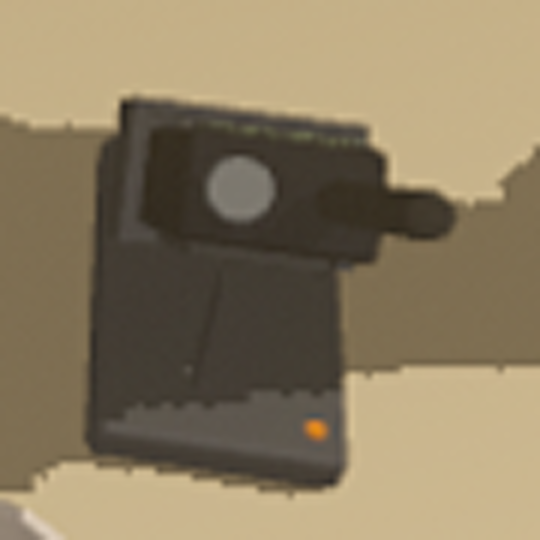

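Run:
```python
from h import *
t=load('top0.png');s=load('scene0.png')
T=lambda u,v:(t,80+u/4.5-.4,150+v/4-.4); S=lambda u,v:(s,360+u/6-.4,215+v/6-.4)
P={}
for n,a,b in [('aer',(103,66),(432,215)),('knob',(280,244),(241,187)),('fL',(205,308),(385,150)),('fR',(335,272),(192,128))]:
    p,r=tri([T(*a),S(*b)]); P[n]=p; print(n,p.round(1),np.round(r,2))
for z in(0,10,20):
  print(z,[plane(*T(*a),z)[:2].round(1).tolist() for a in[(325,550),(475,502),(403,277)]])
  print('  sc',[plane(*S(*a),z)[:2].round(1).tolist() for a in[(93,450),(340,487),(316,428)]])
# logbook corners z=8
c=[(352,213),(432,206),(442,278),(362,287)]
L=np.array([plane(t,*a,8) for a in c]); print(L.round(1), L.mean(0))
im=t['image'].astype(int); m=((im.min(2)>110)&(im[:,:,0]-im[:,:,2]<60)).astype(np.uint8)
m[:, :340]=0;m[:,460:]=0;m[:190]=0;m[300:]=0
k=max(cv2.findContours(m,0,2)[0],key=cv2.contourArea);print(cv2.minAreaRect(k),cv2.contourArea(k))
```

```text
aer [642.6 289.5 196.3] [0.5  0.64]
knob [574.1 248.4 121.8] [0.39 0.44]
fL [548.4 281.3 123.9] [0.83 0.94]
fR [557.4 229.8 121.7] [1.63 1.81]
0 [[445.8, 272.6], [459.8, 203.7], [580.2, 223.8]]
  sc [[577.2, 227.3], [563.3, 298.7], [543.6, 288.6]]
10 [[444.8, 270.2], [458.6, 201.9], [577.9, 221.8]]
  sc [[585.2, 227.6], [571.5, 297.9], [552.2, 287.9]]
20 [[443.7, 267.7], [457.4, 200.1], [575.5, 219.8]]
  sc [[593.3, 228.0], [579.8, 297.1], [560.8, 287.3]]
[[ 534.7 -151.1    8. ]
 [ 524.7 -316.8    8. ]
 [ 376.8 -305.8    8. ]
 [ 382.9 -144.2    8. ]] [ 454.77322518 -229.47835875    8.        ]
((393.3746337890625, 227.59095764160156), (32.66996765136719, 78.57637786865234), 83.0887680053711) 1932.0
```

```bash
cat >> h.py <<'E'
def go(pt,Rt,s=None):
    s=s or ctrl.sense(); Rc=R.from_euler('xyz',s['ee_rot'],degrees=True)
    print('shift tool',Rc.inv().apply(np.array(pt)-s['position']).round(1),'rotvec',(Rc.inv()*Rt).as_rotvec().round(4),'| shift in target axes',Rt.inv().apply(np.array(pt)-s['position']).round(1))
def toolR(head,tilt): # tool z tilted 'tilt' deg from down towards heading; tool y left of heading
    h,a=np.radians([head,tilt]); c=np.array([np.cos(h),np.sin(h),0]);u=np.array([0,0,1.])
    z=np.sin(a)*c-np.cos(a)*u; y=np.cross(u,c); return R.from_matrix(np.array([np.cross(y,z),y,z]).T)
def radioR(head):
    h=np.radians(head); c=np.array([np.cos(h),np.sin(h),0]);u=np.array([0,0,1.])
    return np.array([(c+u)*.5**.5,np.cross(u,c),(u-c)*.5**.5]).T
def overlay(d,o,RR,f,box,k):
    im=d['image'][:,:,::-1].copy(); x0,y0,x1,y1=box; im=cv2.resize(im[y0:y1,x0:x1],None,fx=k,fy=k,interpolation=cv2.INTER_CUBIC)
    for i in(-1,1):
     for j in(-1,1):
      for a,b in [((-55,27*i,16*j),(55,27*i,16*j)),((55*i,-27,16*j),(55*i,27,16*j)),((55*i,27*j,-16),(55*i,27*j,16))]:
        p=[tuple(int(q) for q in (proj(d,o+RR@np.array(v,float))+.5-[x0,y0])*k) for v in(a,b)]
        cv2.line(im,p[0],p[1],(0,255,0) if j>0 else (255,128,0),1)
    cv2.imwrite('pics/'+f,im)
E
python3 - <<'E'
from h import *
o=np.array([525.5,251.5,75]);RR=radioR(11.5)
overlay(load('top0.png'),o,RR,'ov1.png',(80,150,240,300),4)
overlay(load('scene0.png'),o,RR,'ov2.png',(360,215,450,305),6)
a=cv2.imread('pics/ov1.png');b=cv2.imread('pics/ov2.png')[:,:];cv2.imwrite('pics/ov.png',cv2.resize(np.hstack([cv2.resize(a,(576,540)),b]),(800,387)))
go([492,245,231],toolR(11.5,0))
E
```

```text
shift tool [-3.313e+02 -2.858e+02 -1.000e-01] rotvec [-1.700e-03 -5.000e-04 -6.624e-01] | shift in target axes [ -85.4 -429.1   -0.6]
```

View pics/ov.png

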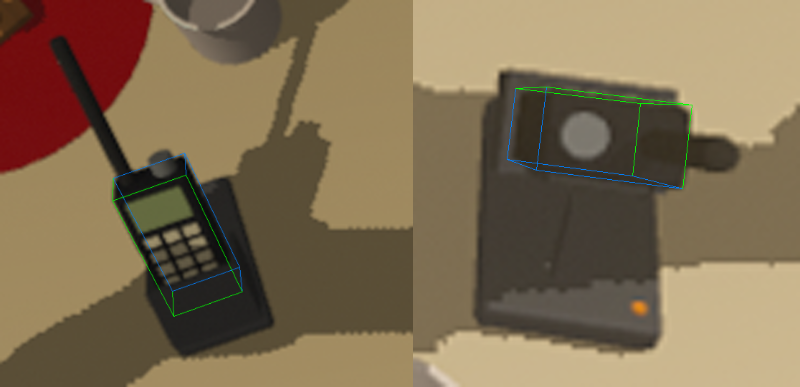

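The projected model box sits on the radio in both views. I'll turn first, then travel across above the scene.

```bash
python3 -m creep '[{"hand":0,"z":-10,"az":-0.11},{"hand":0,"z":-10,"az":-0.11},{"hand":0,"z":-10,"az":-0.11},{"hand":0,"z":-10,"az":-0.11},{"hand":0,"az":-0.11},{"hand":0,"az":-0.11},{"hand":0,"x":-7,"y":-36},{"hand":0,"x":-7,"y":-36},{"hand":0,"x":-7,"y":-36},{"hand":0,"x":-7,"y":-36},{"hand":0,"x":-7,"y":-36},{"hand":0,"x":-7,"y":-36},{"hand":0,"x":-7,"y":-36},{"hand":0,"x":-7,"y":-36},{"hand":0,"x":-7,"y":-36},{"hand":0,"x":-7,"y":-36},{"hand":0,"x":-7,"y":-36},{"hand":0,"x":-7,"y":-33}]'
python3 - <<'E'
from h import *
print(ctrl.sense()['q'].round(1));g=np.array([529.7,252.3,79.2])
for tl in(15,20,25):
  Rt=toolR(11.5,tl);tz=Rt.as_matrix()[:,2]; go(g+tz*(22-130),Rt)
E
```

```text
[-68.9  33.9   2.8  92.2  -1.9  54.   -1.9]
shift tool [-339.7 -279.6   47.4] rotvec [-0.0884 -0.2526 -0.6584] | shift in target axes [ -80.5 -429.5   70.1]
shift tool [-332.7 -285.1   50.2] rotvec [-0.1173 -0.3366 -0.6553] | shift in target axes [ -64.6 -429.5   76.4]
shift tool [-325.8 -290.5   53.9] rotvec [-0.1462 -0.4206 -0.6514] | shift in target axes [ -48.3 -429.5   81.3]validation failed for argument at $[0]...
```

```bash
python3 -m creep '[{"hand":0,"x":0,"y":0,"z":-10,"ax":0,"ay":0,"az":-0.11}]'
```

```text
t: 0.25
position: [322.1, 647.7, 239.1]
ee_rot: [-179.7, 0.0, 160.0]
contact_force: [0.3, 0.3, -0.2]
finger_gap: 85.3
```

All seven keys are needed in every row.

```bash
python3 -m creep '[{"hand":0,"x":0,"y":0,"z":-10,"ax":0,"ay":0,"az":-0.11},{"hand":0,"x":0,"y":0,"z":-10,"ax":0,"ay":0,"az":-0.11},{"hand":0,"x":0,"y":0,"z":-10,"ax":0,"ay":0,"az":-0.11},{"hand":0,"x":0,"y":0,"z":0,"ax":0,"ay":0,"az":-0.11},{"hand":0,"x":0,"y":0,"z":0,"ax":0,"ay":0,"az":-0.11},{"hand":0,"x":-7,"y":-36,"z":0,"ax":0,"ay":0,"az":0},{"hand":0,"x":-7,"y":-36,"z":0,"ax":0,"ay":0,"az":0},{"hand":0,"x":-7,"y":-36,"z":0,"ax":0,"ay":0,"az":0},{"hand":0,"x":-7,"y":-36,"z":0,"ax":0,"ay":0,"az":0},{"hand":0,"x":-7,"y":-36,"z":0,"ax":0,"ay":0,"az":0},{"hand":0,"x":-7,"y":-36,"z":0,"ax":0,"ay":0,"az":0},{"hand":0,"x":-7,"y":-36,"z":0,"ax":0,"ay":0,"az":0},{"hand":0,"x":-7,"y":-36,"z":0,"ax":0,"ay":0,"az":0},{"hand":0,"x":-7,"y":-36,"z":0,"ax":0,"ay":0,"az":0},{"hand":0,"x":-7,"y":-36,"z":0,"ax":0,"ay":0,"az":0},{"hand":0,"x":-7,"y":-36,"z":0,"ax":0,"ay":0,"az":0},{"hand":0,"x":-7,"y":-33,"z":0,"ax":0,"ay":0,"az":0}]'
python3 - <<'E'
from h import *
print(ctrl.sense()['q'].round(1));g=np.array([529.7,252.3,79.2])
for tl in(15,20,25):
  Rt=toolR(11.5,tl);tz=Rt.as_matrix()[:,2]; go(g+tz*(22-130),Rt)
E
```

```text
t: 1.95
position: [490.1, 242.9, 271.2]
ee_rot: [-180.0, -0.0, -168.7]
contact_force: [1.1, -0.8, -0.4]
finger_gap: 85.4
[-28.3  18.4  -3.6 112.8   1.5  48.8  68.6]
shift tool [-12.7   1.4  87.6] rotvec [-0.0009 -0.2622 -0.0031] | shift in target axes [10.4  1.3 87.9]
shift tool [-3.7  1.3 90.5] rotvec [-0.0011 -0.3495 -0.0031] | shift in target axes [27.5  1.3 86.3]
shift tool [ 5.   1.3 94.1] rotvec [-0.0012 -0.4368 -0.003 ] | shift in target axes [44.3  1.3 83.1]
```

```bash
python3 -m creep '[{"hand":0,"x":0,"y":0,"z":0,"ax":0,"ay":-0.087,"az":0},{"hand":0,"x":0,"y":0,"z":0,"ax":0,"ay":-0.087,"az":0},{"hand":0,"x":0,"y":0,"z":0,"ax":0,"ay":-0.087,"az":0},{"hand":0,"x":0,"y":0,"z":0,"ax":0,"ay":-0.087,"az":-0.003},{"hand":0,"x":9,"y":1,"z":20,"ax":0,"ay":0,"az":0},{"hand":0,"x":9,"y":0,"z":20,"ax":0,"ay":0,"az":0},{"hand":0,"x":9,"y":0,"z":20,"ax":0,"ay":0,"az":0},{"hand":0,"x":0,"y":0,"z":25,"ax":0,"ay":0,"az":0},{"hand":0,"x":0,"y":0,"z":0,"ax":0,"ay":0,"az":0},{"hand":0,"x":0,"y":0,"z":0,"ax":0,"ay":0,"az":0}]'
python3 - <<'E'
from h import *
print(ctrl.sense()['q'].round(1));g=np.array([529.7,252.3,79.2])
for tl in(20,):
  Rt=toolR(11.5,tl);tz=Rt.as_matrix()[:,2]; go(g+tz*(22),Rt)
d=snap('wrist','w1.png'); o=np.array([525.5,251.5,75])
overlay(d,o,radioR(11.5),'w1o.png',(0,0,560,420),1.4)
E
```

```text
t: 2.95
position: [493.1, 246.5, 182.1]
ee_rot: [-179.9, 19.9, -168.4]
contact_force: [0.1, -0.5, 0.4]
finger_gap: 85.7
[-42.5  21.    8.4 130.2  24.9  11.8  42.8]
shift tool [ 1.000e-01 -1.500e+00  1.313e+02] rotvec [-0.0014 -0.0019  0.0009] | shift in target axes [  0.4  -1.7 131.3]
```

View pics/w1o.png

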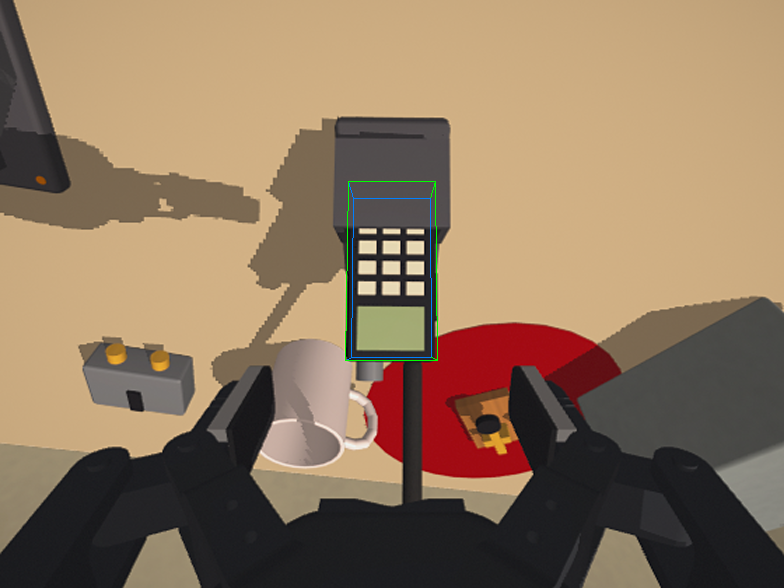

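The wrist view shows the radio case at (346-437, 182-360), in line with the model and centred between the fingers. I'll descend along the tool axis.

```bash
python3 -m creep '[{"hand":0,"x":0,"y":-1.5,"z":20,"ax":0,"ay":0,"az":0},{"hand":0,"x":0,"y":0,"z":20,"ax":0,"ay":0,"az":0},{"hand":0,"x":0,"y":0,"z":20,"ax":0,"ay":0,"az":0},{"hand":0,"x":0,"y":0,"z":20,"ax":0,"ay":0,"az":0},{"hand":0,"x":0,"y":0,"z":15,"ax":0,"ay":0,"az":0},{"hand":0,"x":0,"y":0,"z":0,"ax":0,"ay":0,"az":0},{"hand":0,"x":0,"y":0,"z":0,"ax":0,"ay":0,"az":0}]'
python3 - <<'E'
from h import *
print(ctrl.sense()['q'].round(1));g=np.array([529.7,252.3,79.2])
Rt=toolR(11.5,20);tz=Rt.as_matrix()[:,2]; go(g+tz*(22),Rt)
d=snap('wrist','w2.png')
E
```

```text
t: 3.7
position: [520.1, 249.3, 111.6]
ee_rot: [-179.7, 19.9, -168.5]
contact_force: [1.4, -0.3, 0.4]
finger_gap: 85.8
[-39.9  30.    7.4 129.8  64.    4.5   4.1]
shift tool [ 1.6  1.3 55.9] rotvec [-0.005  -0.0009  0.0004] | shift in target axes [ 1.7  1.  55.9]
```

View pics/w2.png

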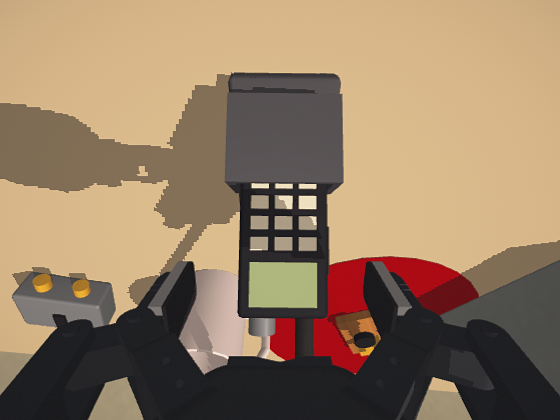

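The last wrist joint is at its lower stop, so I'll reduce the tilt to 11° and continue.

```bash
python3 -m creep '[{"hand":0,"x":0,"y":0,"z":-8,"ax":0,"ay":0.04,"az":0},{"hand":0,"x":0,"y":0,"z":0,"ax":0,"ay":0.04,"az":0},{"hand":0,"x":0,"y":0,"z":0,"ax":0,"ay":0.04,"az":0},{"hand":0,"x":0,"y":0,"z":0,"ax":0,"ay":0.04,"az":0},{"hand":0,"x":0,"y":0,"z":0,"ax":0,"ay":0,"az":0},{"hand":0,"x":0,"y":0,"z":0,"ax":0,"ay":0,"az":0}]'
python3 - <<'E'
from h import *
print(ctrl.sense()['q'].round(1));g=np.array([529.7,252.3,79.2])
Rt=toolR(11.5,11);tz=Rt.as_matrix()[:,2]; go(g+tz*(22),Rt)
E
```

```text
t: 4.35
position: [518.0, 248.3, 114.7]
ee_rot: [-179.6, 11.3, -168.6]
contact_force: [-0.4, 0.3, 0.1]
finger_gap: 85.7
[-15.9  31.3 -22.2 123.4  45.2  22.9  25.9]
shift tool [-4.9  2.  59.2] rotvec [-0.0066  0.0057 -0.0013] | shift in target axes [-5.2  1.6 59.2]
```

```bash
python3 -m creep '[{"hand":0,"x":-2,"y":1,"z":12,"ax":-0.006,"ay":0.005,"az":0},{"hand":0,"x":-2,"y":1,"z":12,"ax":0,"ay":0,"az":0},{"hand":0,"x":-1,"y":0,"z":12,"ax":0,"ay":0,"az":0},{"hand":0,"x":0,"y":0,"z":12,"ax":0,"ay":0,"az":0},{"hand":0,"x":0,"y":0,"z":11,"ax":0,"ay":0,"az":0},{"hand":0,"x":0,"y":0,"z":0,"ax":0,"ay":0,"az":0},{"hand":0,"x":0,"y":0,"z":0,"ax":0,"ay":0,"az":0}]'
python3 - <<'E'
from h import *
print(ctrl.sense()['q'].round(1));g=np.array([529.7,252.3,79.2])
Rt=toolR(11.5,11);tz=Rt.as_matrix()[:,2]; go(g+tz*(22),Rt)
d=snap('wrist','w3.png')
E
```

```text
t: 5.05
position: [533.1, 253.7, 56.8]
ee_rot: [-179.9, 10.9, -168.5]
contact_force: [0.4, -0.2, 1.1]
finger_gap: 85.4
[-20.6  37.2 -15.4 122.8  51.5  16.8  20.2]
shift tool [-0.7 -0.7 -0.7] rotvec [-0.0011 -0.0012  0.0003] | shift in target axes [-0.7 -0.7 -0.7]
```

View pics/w3.png

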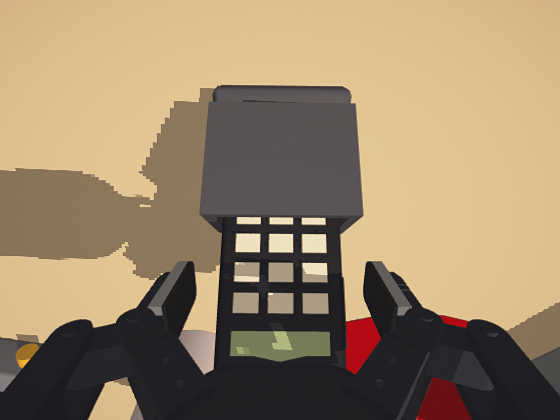

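The radio is centred between the pads, with its edges at columns 222 and 338. I'll close.

```bash
python3 -m creep '[{"hand":0.3,"x":0,"y":0,"z":0,"ax":0,"ay":0,"az":0},{"hand":0.6,"x":0,"y":0,"z":0,"ax":0,"ay":0,"az":0},{"hand":1,"x":0,"y":0,"z":0,"ax":0,"ay":0,"az":0},{"hand":1,"x":0,"y":0,"z":0,"ax":0,"ay":0,"az":0},{"hand":1,"x":0,"y":0,"z":0,"ax":0,"ay":0,"az":0},{"hand":1,"x":0,"y":0,"z":0,"ax":0,"ay":0,"az":0},{"hand":1,"x":0,"y":0,"z":0,"ax":0,"ay":0,"az":0},{"hand":1,"x":0,"y":0,"z":0,"ax":0,"ay":0,"az":0}]'
python3 - <<'E'
from h import *
Rt=R.from_euler('xyz',ctrl.sense()['ee_rot'],degrees=True)
print(Rt.inv().apply(radioR(11.5)[:,0]))
E
```

```text
t: 5.9
position: [533.6, 254.0, 58.1]
ee_rot: [-180.0, 11.0, -168.5]
contact_force: [-2.0, -1.6, 5.7]
finger_gap: 53.2
[-8.29477918e-01  3.60355545e-04 -5.58539393e-01]
```

```bash
python3 -m creep '[{"hand":1,"x":-4.1,"y":0,"z":-2.8,"ax":0,"ay":0,"az":0},{"hand":1,"x":-4.1,"y":0,"z":-2.8,"ax":0,"ay":0,"az":0},{"hand":1,"x":-4.1,"y":0,"z":-2.8,"ax":0,"ay":0,"az":0},{"hand":1,"x":-4.1,"y":0,"z":-2.8,"ax":0,"ay":0,"az":0},{"hand":1,"x":0,"y":0,"z":0,"ax":0,"ay":0,"az":0}]'
python3 - <<'E'
from h import *
snap('wrist','w4.png');snap('scene','s4.png')
a=cv2.imread('pics/w4.png');b=cv2.imread('pics/s4.png')
cv2.imwrite('pics/c4.png',np.hstack([cv2.resize(a,(400,300)),cv2.resize(b,(400,300))]))
E
```

```text
t: 6.4
position: [547.1, 255.9, 71.6]
ee_rot: [-179.9, 10.9, -168.6]
contact_force: [-4.2, -1.9, 1.5]
finger_gap: 53.5
```

View pics/c4.png

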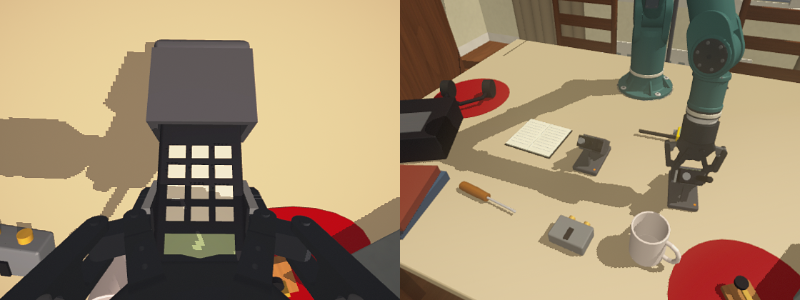

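The radio is coming out straight, with a fourth row of keys now showing. I'll keep drawing.

```bash
python3 -m creep '[{"hand":1,"x":-6.2,"y":0,"z":-4.2,"ax":0,"ay":0,"az":0},{"hand":1,"x":-6.2,"y":0,"z":-4.2,"ax":0,"ay":0,"az":0},{"hand":1,"x":-6.2,"y":0,"z":-4.2,"ax":0,"ay":0,"az":0},{"hand":1,"x":-6.2,"y":0,"z":-4.2,"ax":0,"ay":0,"az":0},{"hand":1,"x":-6.2,"y":0,"z":-4.2,"ax":0,"ay":0,"az":0},{"hand":1,"x":-8.3,"y":0,"z":-5.6,"ax":0,"ay":0,"az":0},{"hand":1,"x":-8.3,"y":0,"z":-5.6,"ax":0,"ay":0,"az":0},{"hand":1,"x":-8.3,"y":0,"z":-5.6,"ax":0,"ay":0,"az":0},{"hand":1,"x":-8.3,"y":0,"z":-5.6,"ax":0,"ay":0,"az":0},{"hand":1,"x":0,"y":0,"z":-20,"ax":0,"ay":0,"az":0},{"hand":1,"x":0,"y":0,"z":-25,"ax":0,"ay":0,"az":0},{"hand":1,"x":0,"y":0,"z":-25,"ax":0,"ay":0,"az":0},{"hand":1,"x":0,"y":0,"z":-25,"ax":0,"ay":0,"az":0},{"hand":1,"x":0,"y":0,"z":-25,"ax":0,"ay":0,"az":0},{"hand":1,"x":0,"y":0,"z":0,"ax":0,"ay":0,"az":0}]'
python3 - <<'E'
from h import *
print(ctrl.sense()['q'].round(1))
snap('wrist','w5.png');snap('scene','s5.png')
a=cv2.imread('pics/w5.png');b=cv2.imread('pics/s5.png')
cv2.imwrite('pics/c5.png',np.hstack([cv2.resize(a,(400,300)),cv2.resize(b,(400,300))]))
E
```

```text
t: 8.0
position: [581.1, 265.0, 248.8]
ee_rot: [179.9, 11.5, -168.5]
contact_force: [0.2, 1.4, -2.6]
finger_gap: 53.4
[ -3.7  26.2 -36.2 109.7  30.4  41.7  44.2]
```

View pics/c5.png

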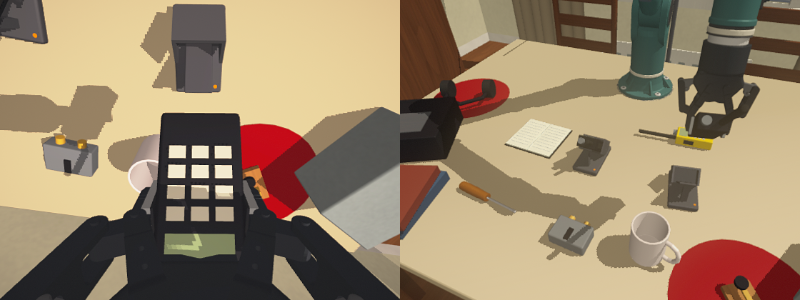

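The radio is clear of the cradle. I'll pitch it level with a 45° turn about tool y, raising a little.

```bash
python3 -m creep '[{"hand":1,"x":0,"y":0,"z":-10,"ax":0,"ay":0.07,"az":0},{"hand":1,"x":0,"y":0,"z":-10,"ax":0,"ay":0.1,"az":0},{"hand":1,"x":0,"y":0,"z":-10,"ax":0,"ay":0.1,"az":0},{"hand":1,"x":0,"y":0,"z":0,"ax":0,"ay":0.1,"az":0},{"hand":1,"x":0,"y":0,"z":0,"ax":0,"ay":0.1,"az":0},{"hand":1,"x":0,"y":0,"z":0,"ax":0,"ay":0.1,"az":0},{"hand":1,"x":0,"y":0,"z":0,"ax":0,"ay":0.1,"az":0},{"hand":1,"x":0,"y":0,"z":0,"ax":0,"ay":0.07,"az":0},{"hand":1,"x":0,"y":0,"z":0,"ax":0,"ay":0.045,"az":0},{"hand":1,"x":0,"y":0,"z":0,"ax":0,"ay":0,"az":0}]'
cat >> h.py <<'E'
Tg=R.from_euler('xyz',[-180,11,-168.5],degrees=True)
rel_p=Tg.inv().apply(np.array([525.5,251.5,75])-[533.6,254.0,58.1]); rel_R=Tg.inv()*R.from_matrix(radioR(11.5))
def radio_now():
    s=ctrl.sense();Rc=R.from_euler('xyz',s['ee_rot'],degrees=True); return s['position']+Rc.apply(rel_p),(Rc*rel_R).as_matrix()
def target(o,head):
    Rr=R.from_euler('z',head,degrees=True); Rt=Rr*rel_R.inv(); return np.array(o)-Rt.apply(rel_p),Rt
E
python3 - <<'E'
from h import *
s=ctrl.sense();print(s['q'].round(1)); print(radio_now())
d=load('scene0.png')
L=np.array([plane(d,*a,8) for a in [(149,193),(185,168),(241,184),(205,218)]]);print(L.round(1),L.mean(0))
for h in(11.5,-10,-27): print(h);go(*target([455,-229.5,208],h))
Rc=R.from_euler('xyz',s['ee_rot'],degrees=True);print('up in tool',Rc.inv().apply([0,0,1]))
snap('wrist','w6.png')
E
```

```text
t: 9.1
position: [576.5, 261.3, 269.4]
ee_rot: [-179.8, -34.1, -168.7]
contact_force: [-0.4, -0.3, -3.3]
finger_gap: 53.7
[ -3.8  45.5 -38.8  79.7  10.7  93.9  58.3]
(array([582.56142091, 261.75461779, 287.29011594]), array([[ 0.98036127, -0.19720194,  0.00178353],
       [ 0.19719584,  0.98035915,  0.00312065],
       [-0.0023639 , -0.00270766,  0.99999354]]))
[[ 504.  -321.5    8. ]
 [ 388.  -296.5    8. ]
 [ 395.  -136.3    8. ]
 [ 530.8 -155.8    8. ]] [ 454.46265916 -227.49169815    8.        ]
11.5
shift tool [ 138.5 -456.2  191.2] rotvec [-0.001  -0.0024 -0.0033] | shift in target axes [ 140.4 -455.9  190.4]
-10
shift tool [ 137.9 -454.1  190.8] rotvec [-0.2112 -0.0018  0.3075] | shift in target axes [ -10.8 -503.6   88.3]
-27
shift tool [ 137.  -452.7  190.2] rotvec [-0.3773 -0.0014  0.5533] | shift in target axes [-134.4 -491.7    5. ]
up in tool [ 0.56114905 -0.00270766 -0.82771034]
```

View pics/w6.png

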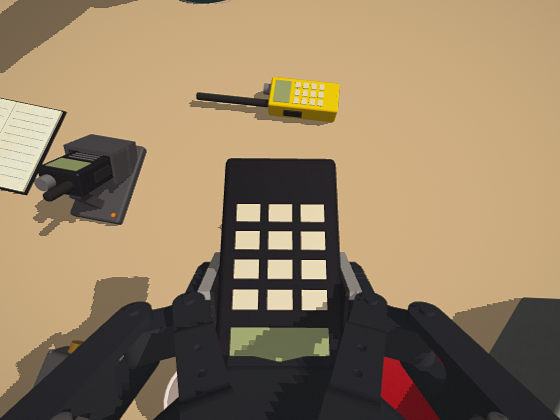

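The radio lies flat below the hand, display at (280,342), and the model says it is level within 0.2°. I'll carry it across while yawing.

```bash
python3 -m creep '[{"hand":1,"x":0,"y":-15,"z":0,"ax":-0.015,"ay":0,"az":0.022},{"hand":1,"x":0,"y":-28,"z":0,"ax":-0.023,"ay":0,"az":0.034},{"hand":1,"x":0,"y":-33,"z":0,"ax":-0.023,"ay":0,"az":0.034},{"hand":1,"x":0,"y":-33,"z":0,"ax":-0.023,"ay":0,"az":0.034},{"hand":1,"x":0,"y":-33,"z":0,"ax":-0.023,"ay":0,"az":0.034},{"hand":1,"x":0,"y":-33,"z":0,"ax":-0.023,"ay":0,"az":0.034},{"hand":1,"x":0,"y":-33,"z":0,"ax":-0.023,"ay":0,"az":0.034},{"hand":1,"x":0,"y":-33,"z":0,"ax":-0.023,"ay":0,"az":0.034},{"hand":1,"x":0,"y":-33,"z":0,"ax":-0.023,"ay":0,"az":0.034},{"hand":1,"x":0,"y":-33,"z":0,"ax":-0.023,"ay":0,"az":0.034},{"hand":1,"x":0,"y":-33,"z":0,"ax":-0.023,"ay":0,"az":0.034},{"hand":1,"x":0,"y":-33,"z":0,"ax":-0.023,"ay":0,"az":0.034},{"hand":1,"x":0,"y":-33,"z":0,"ax":-0.023,"ay":0,"az":0.034},{"hand":1,"x":0,"y":-33,"z":0,"ax":-0.023,"ay":0,"az":0.034},{"hand":1,"x":0,"y":-30,"z":0,"ax":-0.023,"ay":0,"az":0.034},{"hand":1,"x":0,"y":-20,"z":0,"ax":-0.015,"ay":0,"az":0.022},{"hand":1,"x":0,"y":-10,"z":0,"ax":-0.01,"ay":0,"az":0.015},{"hand":1,"x":0,"y":0,"z":0,"ax":0,"ay":0,"az":0},{"hand":1,"x":0,"y":0,"z":0,"ax":0,"ay":0,"az":0}]'
python3 - <<'E'
from h import *
s=ctrl.sense();print(s['q'].round(1)); print(radio_now())
go(*target([455,-229,208],-27))
E
```

```text
t: 11.05
position: [524.5, -224.0, 274.2]
ee_rot: [179.8, -34.0, 154.7]
contact_force: [-0.4, 0.4, -2.8]
finger_gap: 53.5
[ 37.4  38.2 -28.   89.    8.   89.8  71.8]
(array([ 529.54200293, -227.37320512,  292.11186319]), array([[ 9.03190736e-01,  4.29236393e-01, -1.61651322e-03],
       [-4.29239145e-01,  9.03188108e-01, -2.23574041e-03],
       [ 5.00354362e-04,  2.71317078e-03,  9.99996194e-01]]))
shift tool [  8.3 -33.6 106.9] rotvec [-0.0132  0.0005  0.0244] | shift in target axes [  7.4 -35.2 106.5]
```

```bash
python3 -m creep '[{"hand":1,"x":0.8,"y":-3.4,"z":8,"ax":0,"ay":0,"az":0},{"hand":1,"x":0.8,"y":-3.4,"z":14,"ax":0,"ay":0,"az":0},{"hand":1,"x":0.8,"y":-3.4,"z":14,"ax":0,"ay":0,"az":0},{"hand":1,"x":0.8,"y":-3.4,"z":14,"ax":0,"ay":0,"az":0},{"hand":1,"x":0.8,"y":-3.4,"z":14,"ax":0,"ay":0,"az":0},{"hand":1,"x":0.8,"y":-3.4,"z":14,"ax":0,"ay":0,"az":0},{"hand":1,"x":0.8,"y":-3.4,"z":12,"ax":0,"ay":0,"az":0},{"hand":1,"x":0.8,"y":-3.4,"z":8,"ax":0,"ay":0,"az":0},{"hand":1,"x":0.8,"y":-3.4,"z":6,"ax":0,"ay":0,"az":0},{"hand":1,"x":0.8,"y":-3,"z":3,"ax":0,"ay":0,"az":0},{"hand":1,"x":0,"y":0,"z":0,"ax":0,"ay":0,"az":0},{"hand":1,"x":0,"y":0,"z":0,"ax":0,"ay":0,"az":0},{"hand":1,"x":0,"y":0,"z":0,"ax":0,"ay":0,"az":0}]'
python3 - <<'E'
from h import *
s=ctrl.sense();print(s['q'].round(1)); o,RR=radio_now();print(o,RR)
go(*target([455,-229,208],-25.4))
for n in('wrist','top','scene'):
    d=snap(n,n+'7.png')
    b={'wrist':(140,100,420,400),'top':(300,150,500,300),'scene':(100,80,300,250)}[n]
    overlay(d,o,RR,n+'7o.png',b,{'wrist':1.8,'top':2,'scene':2}[n])
a=[cv2.imread('pics/%s7o.png'%n) for n in('top','scene')]
cv2.imwrite('pics/c7.png',np.hstack([cv2.resize(x,(400,320)) for x in a]))
E
```

```text
t: 12.35
position: [450.2, -227.6, 189.9]
ee_rot: [179.9, -33.9, 154.5]
contact_force: [0.4, 0.2, -3.0]
finger_gap: 53.2
[ 40.7  38.9 -27.3 101.6  10.4  77.2  72.8]
[ 455.24472535 -230.8992254   207.8688463 ] [[ 9.02385021e-01  4.30927528e-01 -1.65510435e-03]
 [-4.30928228e-01  9.02386202e-01 -7.42696908e-05]
 [ 1.46153847e-03  7.80251041e-04  9.99998628e-01]]
shift tool [1.  1.6 0.5] rotvec [ 0.0019  0.0015 -0.0014] | shift in target axes [1.  1.6 0.5]
```

View pics/c7.png

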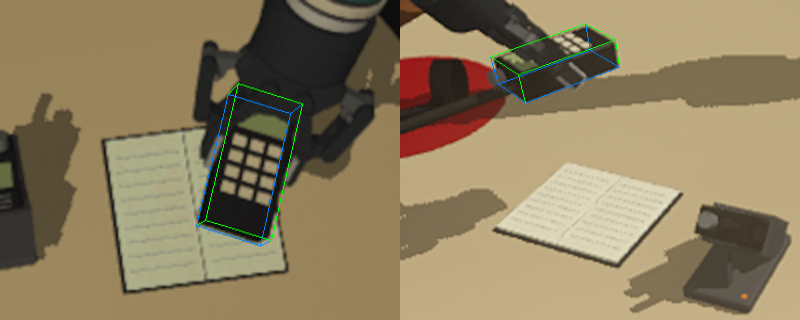

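View pics/wrist7o.png

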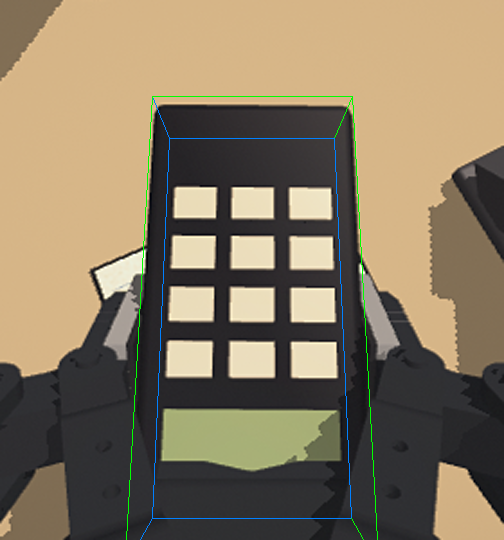

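View pics/scene7.png

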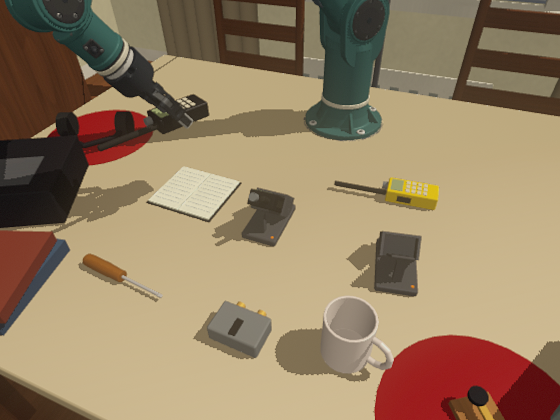

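The scene view shows the radio level above the logbook, and the mug, screwdriver, adapter box and shorter radio look unmoved. The wrist overlay is about 4 px off at the radio's lower end. I'll check the true tilt independently from the key grid's vanishing geometry.

Run:
```python
from h import *
for f in('wrist7.png','w6.png'):
    d=load(f); im=d['image'].astype(int); m=((im.min(2)>90)&(im[:,:,0]-im[:,:,2]<70)).astype(np.uint8)
    x=np.zeros_like(m);x[195:320,228:335]=1; m*=x
    n,lab,st,c=cv2.connectedComponentsWithStats(m); k=[i for i in range(1,n) if st[i,4]>150]; c=c[k]; print(f,len(k),[int(st[i,4]) for i in k])
    if len(k)!=12: continue
    c=c[np.argsort(c[:,1])].reshape(4,3,2); c=np.array([r[np.argsort(r[:,0])] for r in c])
    # use outlines' homography on all key centres
    g=np.array([[[3-i,j-1] for j in range(3)] for i in range(4)],float); 
    # image: rows go from far end (-x) to aerial (+x); right in image = ?
    H,_=cv2.findHomography(np.array([[i,j] for i in range(4) for j in range(3)],float),c.reshape(-1,2))
    A=np.linalg.inv(d['mtx'])@H; r1=A[:,0];r2=A[:,1]; Rw=d['pose'][:3,:3]
    a=Rw@(r1/np.linalg.norm(r1)); b=Rw@(r2/np.linalg.norm(r2)); nn=np.cross(a,b);nn/=np.linalg.norm(nn)
    print('x',a.round(3),'y',b.round(3),'n',nn.round(3),'dot',(a@b).round(3),'ratio',np.linalg.norm(r1)/np.linalg.norm(r2))
    s=2  # lateral offset
    # centre ray of middle column vs model
    print('keys grid',c[0].round(1).tolist(),c[3].round(1).tolist())
```

```text
wrist7.png 12 [404, 425, 430, 446, 470, 460, 504, 492, 479, 540, 529, 511]
x [ 0.9   -0.436  0.003] y [ 0.437  0.9   -0.006] n [-0.     0.007  1.   ] dot 0.001 ratio 0.8618962560384745
keys grid [[247.8, 212.0], [279.7, 212.6], [311.9, 212.5]] [[244.6, 299.1], [279.4, 299.3], [314.1, 299.5]]
w6.png 12 [411, 414, 426, 445, 463, 458, 500, 479, 479, 532, 520, 506]
x [ 0.982  0.191 -0.002] y [-0.193  0.981 -0.008] n [0.    0.008 1.   ] dot -0.002 ratio 0.8654439047214986
keys grid [[248.1, 212.3], [280.0, 212.5], [311.9, 212.5]] [[244.8, 299.1], [279.5, 299.5], [313.8, 299.4]]
```

The key grid gives a face normal within 0.4° of straight up. I'll let it settle, check against the first picture that nothing else moved, and hand in.

```bash
python3 -m creep '[{"hand":1,"x":1,"y":1.5,"z":0,"ax":0,"ay":0,"az":0},{"hand":1,"x":0,"y":0,"z":0,"ax":0,"ay":0,"az":0},{"hand":1,"x":0,"y":0,"z":0,"ax":0,"ay":0,"az":0},{"hand":1,"x":0,"y":0,"z":0,"ax":0,"ay":0,"az":0},{"hand":1,"x":0,"y":0,"z":0,"ax":0,"ay":0,"az":0}]'
python3 - <<'E'
from h import *
a=load('scene0.png')['image'].astype(int);b=load('scene7.png')['image'].astype(int);df=abs(a-b).max(2)
for n,(x0,y0,x1,y1) in dict(mug=(320,298,392,372),driver=(80,252,165,300),box=(205,300,272,355),spare=(243,188,295,243)).items(): print(n,(df[y0:y1,x0:x1]>40).mean().round(3))
print(radio_now()[0],abs(ctrl.sense()['joint_velocities']).max(),ctrl.sense()['t'])
print(ctrl.hand_in())
E
```

```text
t: 13.0
position: [449.4, -225.9, 190.1]
ee_rot: [180.0, -34.0, 154.5]
contact_force: [-0.1, -0.4, -4.0]
finger_gap: 53.4
mug 0.008
driver 0.0
box 0.0
spare 0.106
[ 454.4138477  -229.27696857  208.05641039] 0.1368026148662238 13.0
the job is handed in; nothing more can be done
None
```

The taller radio was drawn straight out of its cradle and pitched level. It is held still over the logbook, and I handed the job in at 13.0 s with the grip on.

**Final position:** By the arm's own pose readings, the case centre is at about (454, −229, 208) mm. The logbook's middle measured about (455, −229) from two cameras, so the radio is about 200 mm above the page.

**Level:** The key grid in the wrist camera put the front's normal within about 0.4° of straight up. The fingers stand 53 mm apart on the case, and the joint speeds are near zero.

**Other objects:** Comparing the scene camera before and after, the screwdriver and adapter box show no change and the mug 0.8 % of pixels. The area round the shorter radio changed by 10.6 %. It looked to be in the same place, so I take that as shifted arm shadow, but I did not check it further.

**Checks that disagreed:**
- **Grip offset:** The wrist overlay was about 4 px off at the radio's lower end. The radio may sit a few millimetres differently in the grip than I assumed, and I left this uncorrected.
- **Approach angle:** The first approach, tilted 20°, ran a wrist joint to its lower stop, so I gripped at 11° instead. The hand therefore leans about 34° from vertical over the aerial end, and in the wrist and top views it covers part of the display.

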